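Slide the spinner's guard home and reset the interlock

ROBOT

A 6-joint arm with a two-finger parallel gripper is mounted at the origin on a cart in front of the work surface, level with it; the furniture and walls round the work are solid. World frame = base frame: x ahead of the robot, y to its left, z up, the work surface at z = 0. Lengths are in m, angles in rad, forces in N, time in s.
With the tool pointing down it reaches from about 0.4 to 0.825 m from the base axis. Payload 7 kg.
Tool frame: the origin (TCP) lies midway between the tips of the shut fingers; the grasp point (between the pads) lies hold_point_z behind it (hold_point_z is the distance from the TCP to the grasp point, in m); z points along the fingers, y is the line along which they close (so a half turn about z gives the same grasp; the last joint's range is limited). The gripper opens to 88 mm and grips with 3 to 60 N. Pads are 19 mm wide; open, the fingers measure 130 mm over their backs; the gripper's body (78 mm by 193 mm) begins 47 mm behind the grasp point.
Start: joints at [1.425, 0.359, 0.012, 0, -1.224, -0.288], TCP at [0.284, 0.612, 0.227] pointing down, gripper open.
Joint ranges: [-3.07, 3.07], [-1.43, 2.12], [-1.02, 1.25], [-3.03, 1.67], [-3.05, -0], [-3.03, 3.03]. Speed limits (rad/s): [2.39, 2.39, 3.01, 3.14, 3.14, 3.14].

INTERFACE

Orientations are given as [roll, pitch, yaw] about the fixed x, y, z axes, in that order (R = Rz(yaw) Ry(pitch) Rx(roll)).
In Python, from station import * gives the robot as it stands.
- The arm moves only by the tool apply_moves, never from a script. Its argument "steps" is a list of rows, each an object with "translation": the shift along the world's x, y, z scaled (see below), a list of three; "rotation": the turn, a rotation vector about the world's x, y, z scaled (see below), a list of three. A call has exactly 10 rows; each row is the pose to reach, as a shift and turn from the pose commanded when the call began; what a row does not reach only later rows make up. The controller multiplies each number of a shift by 250 mm and each number of a turn by 30 degrees. A row lasts 1/12 s, in which the tool goes at most 41.7 mm and 7.16 degrees, less where a joint would pass 70% of its speed; a pose out of reach is approached as far as the arm can. A call with a number of a shift or a turn outside -1 to 1 is refused whole. A call with a gripper value outside its range is refused whole. "jaw" is the closure, from -1 (fully open) to 1 (shut), so that 0 is half open, set as the call begins (left out, the last holds). The fingers move at their own pace and stop on an object; "newtons" is the grip in N (left out, the last holds). Time passes only in rows, so rows that repeat a pose let the fingers close, or fill a call up. It gives the time, the measured TCP pose, the force, the opening and the grip force at its end, in the units of the state.
- get_state(): the state, without advancing time (a new reading comes with each control period).
- grab_frame(name): name is "scene" or "top"; returns the picture (480x640x3 uint8, blue, green, red); there is no depth.
- camera_model(name): a dict with "fx", "fy", "cx", "cy" (pixels), "k1" (the pictures are not rectified: a ray, as slopes to the right and down, at radius r is drawn at 1 + k1 r^2 times it, then the intrinsics apply), "xyz" and "rotation" of the camera in the world. Camera axes: x right, y down, z forward; pixel columns grow to the right and rows downward; lengths in m; the calibration is good to about 2 mm. A picture is of the moment at which its call begins. camera_model takes no time and is no camera call.
- job_done(): hands the job in; it is judged then, once.
The state is a dict: "t": time; "q": joint angles; "qd": joint speeds; "joint_efforts": joint torques, N m; "eef_pos": TCP position; "ee_rot": TCP orientation; "force": force on the tool from outside, world axes, zero at the start; "moment": the same for the moment, N m; "width": finger opening in m; "gripper_force": force on a finger pad.
Only numpy, scipy, OpenCV 4.12 (cv2) and the standard library are available. Lean on these libraries where they do the work, as an engineer would, in place of code of your own. Each camera call takes 0.05 s, during which the arm holds its last target. There are 200 camera calls.

TASK

Make the tube spinner safe to run: slide the loose guard hood along the bench, without lifting it, so that its flat steel tongue goes straight into the interlock slot in the front of the machine and the hood's open rim sits flush against the machine's front. Then press the reset button on top of the machine fully down and let go, not before the guard is home; leave the jar, the beaker and the petri dish beside the machine where they stand.

Things in the scene. Friction and masses are not known exactly. Their poses are not given: they have to be found in the camera images.
- spinner: The machine, fixed: grey box 65 deep (x) x 160 wide (y) x 110 mm tall. Origin on the bench under the middle of its front face; x points into the machine, so the front face is the plane x = 0; z up. A small rotor sticks 26 mm out of the front face at y = 0, 33 to 67 mm high; the hood goes over it with ample room.
- slot_mouth (a point): Middle of the interlock slot's mouth in the machine's front face, 16 mm above the bench, same axes as the machine. The slot spans 8 to 24 mm above the bench; its mouth is 64 mm wide and tapers over the first 22 mm of depth to a throat 44 mm wide.
- hood: Guard hood, loose, about 0.45 kg: white box with a clear pane in its top, 70 long (x) x 140 wide (y) x 72 mm tall, with flat upright back (-x) and sides and a closed top, open at the front (+x). Origin on the bench under the middle of that box; x points forward, the way it goes in. Too wide to grasp: push it. Fully home, its origin is at x = -35 mm, y = 0 in the machine's frame, same yaw.
- tongue_tip (a point): Middle of the front end of the hood's flat steel tongue: 80 mm ahead of the hood's origin, 15 mm above the bench. The tongue is 40 wide x 6 mm thick, sticks out 45 mm past the open rim and narrows to 30 mm over its last 7 mm. At the start it is clear of the slot, askew and up to about 75 mm out of line.
- plunger (a joint): The switch plunger inside the slot: 0 m at rest; the tongue drives it inward over the last 12 mm of travel, so it reads about 0.012 with the hood fully home (end stop 0.014). Light friction (1.5 N), no spring: it stays where it is pushed. A small aluminium pointer on the machine's top moves back with it.
- reset (a joint): The reset button's travel: 0 m up, 0.008 fully down; a spring returns it, about 5 N fully down.
- reset_top (a point): Middle of the reset button's upper face (28 mm across), on top of the machine: 32 mm behind the front face and 30 mm towards the machine's -y side.
- sample_jar: Bystander: sample jar with a lid, 56 mm across, 72 mm tall, loose, beside the machine. Origin under its middle.
- beaker: Bystander: empty clear beaker, 74 mm across, 94 mm tall, loose, on the machine's other side. Origin under its middle.
- petri: Bystander: closed petri dish, 88 mm across, 14 mm tall, loose, further out beside the beaker or jar. Origin under its middle.
There are look-alikes about, which are no part of the job. What is shaped like the spinner but turquoise is not meant.

How it is judged:
By the outcome, as a careful person would: the job done as asked, in the order asked, and still so for the second after the job is handed in, with the robot touching nothing.
It also fails if it takes over 67 s, if anything falls off the work surface, if the arm or the gripper's body presses on something with over 40 N, if the wrist force passes 120 N, or if a joint passes its speed limit or range.

## Working session

There is one attempt and no reset: what is moved stays moved. The work goes in short steps, Python scripts to look and compute and a tool call to move; the robot and the scene stay as the last step left them, time stands still between calls to the robot, and variables do not carry over. Pictures are saved under pics/ and viewed, at most 10 in all, crops included, and the job is handed in when it is done.

Besides the shell and the picture viewer there is one more tool, called after "Call:" by a JSON object that holds its "op" and its "data". apply_moves: Moves the arm, as the interface text tells. Shifts and turns lie within -1 to 1; 1 stands for 250 mm of shift or 30 degrees of turn. Its arguments: {"type":"object","properties":{"steps":{"type":"array"},"jaw":{"type":"number"},"newtons":{"type":"number"}},"required":["steps"]}

```bash
mkdir -p pics; python3 - <<'E'
from station import *
import cv2
for n in("scene","top"):
    cv2.imwrite(f"pics/{n}0.png",grab_frame(n)); print(n,camera_model(n))
s=get_state();print(s)
E
```

```text
scene {'fx': 468.10515492026514, 'fy': 468.10515492026514, 'cx': 322.11548945222006, 'cy': 245.74046357227044, 'k1': 0.014524586863566504, 'xyz': array([-0.06724937, -0.59238984,  0.57922651]), 'rotation': array([-2.0762    , -0.00713513, -0.90638679])}
top {'fx': 523.1732211558848, 'fy': 523.1732211558848, 'cx': 325.46224177435056, 'cy': 242.3222731135203, 'k1': -0.11364102227138735, 'xyz': array([ 0.44488601, -0.08063767,  1.3631149 ]), 'rotation': array([-3.04679286e+00, -2.93729890e-03, -1.59149499e+00])}
{'t': 0.1, 'q': array([ 1.42509261e+00,  3.59319645e-01,  1.11825284e-02, -2.93779582e-04,
       -1.22407885e+00, -2.88097437e-01]), 'qd': array([ 0.00016623, -0.0012627 ,  0.00380822,  0.00145284,  0.00066121,
        0.00047252]), 'joint_efforts': array([-1.84464887e-03, -5.84163308e+01,  2.93752867e+01,  7.01543882e+00,
        1.02342243e-02, -4.38102734e-05]), 'eef_pos': array([0.28356917, 0.61209244, 0.22573014]), 'ee_rot': array([ 3.14015305e+00, -1.38589448e-04, -4.33901084e-01]), 'force': array([ 0.39766622, -0.58227618,  0.29369888]), 'moment': array([ 1.44883400e-02, -5.52065929e-05, -3.01723058e-03]), 'gripper_force': 0.0, 'width': 0.087301355565383}
```

View pics/scene0.png

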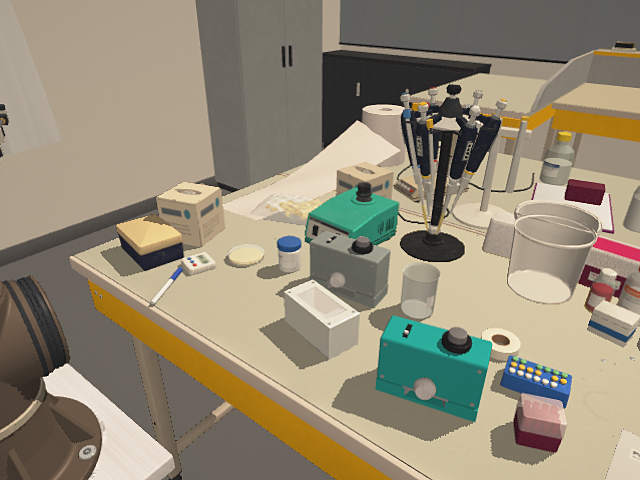

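View pics/top0.png

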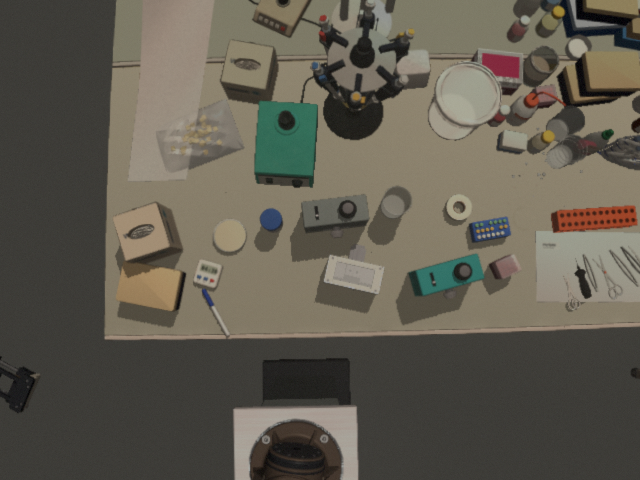

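Candidates: the grey box at top (335,212) / scene (349,268) is the spinner. The turquoise box at top (447,275) is the look-alike, and the green box at top (287,143) is something else. The white hood is at top (354,275) with its tongue towards (357,254). Jar (271,219), beaker (396,203) and petri (229,236) are the bystanders. An enlarged crop will confirm this.

```bash
cat > h.py <<'E'
import numpy as np,cv2
from scipy.spatial.transform import Rotation as R
from station import *
def rot(m):
    r=np.array(m["rotation"]); return R.from_euler("xyz",r).as_matrix() if r.shape==(3,) else r
def ray(n,uv):
    m=camera_model(n);p=np.array([(uv[0]-m["cx"])/m["fx"],(uv[1]-m["cy"])/m["fy"]]);q=p.copy()
    for _ in range(20): q=p/(1+m["k1"]*(q@q))
    return np.array(m["xyz"]),rot(m)@np.array([q[0],q[1],1])
def onz(n,uv,z):
    o,d=ray(n,uv);return o+d*(z-o[2])/d[2]
def pix(n,P):
    m=camera_model(n);c=rot(m).T@(np.array(P)-m["xyz"]);q=c[:2]/c[2];q=q*(1+m["k1"]*(q@q));return q*m["fx"]+[m["cx"],m["cy"]]
E
python3 - <<'E'
from h import *
im=cv2.imread("pics/top0.png");c=cv2.resize(im[185:310,250:420],None,fx=4.7,fy=4.7,interpolation=cv2.INTER_CUBIC);cv2.imwrite("pics/crop0.png",c)
hsv=cv2.cvtColor(im,cv2.COLOR_BGR2HSV)
for p in [(310,222),(335,222),(360,205),(345,265),(354,275),(357,254),(300,250)]: print(p,hsv[p[1],p[0]])
print(onz("top",(354,275),.072),onz("top",(335,212),.11))
E
```

```text
(310, 222) [30 23 99]
(335, 222) [30 24 96]
(360, 205) [ 33  24 105]
(345, 265) [ 18  28 153]
(354, 275) [ 19  26 154]
(357, 254) [ 12  28 120]
(300, 250) [21 53 82]
[ 0.48515838 -0.1556733   0.072     ] [ 0.63717653 -0.11139135  0.11      ]
```

View pics/crop0.png

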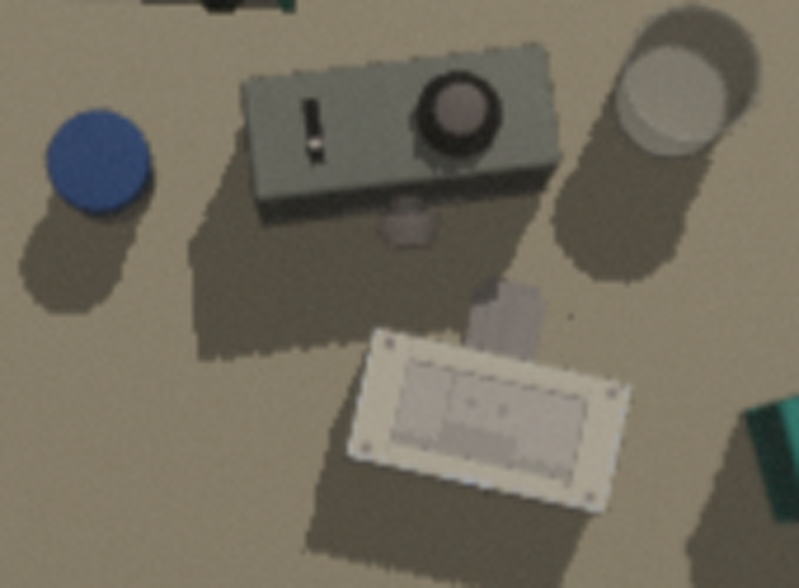

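The crop confirms the grey spinner, with its top corners at crop (243,82), (543,45), (557,160) and (260,197). The hood's top corners are at (375,328), (630,383), (603,512) and (348,460), with the tongue pointing towards the machine. The button is at (460,110).

```bash
cat >> h.py <<'E'
def fit(P,L,W):
    # P: BL,BR? order front-left(+x,+y), front-right, back-right, back-left ; rigid 2D fit
    M=np.array([[L/2,W/2],[L/2,-W/2],[-L/2,-W/2],[-L/2,W/2]])
    Q=np.array(P)[:,:2];c=Q.mean(0);H=M.T@(Q-c);yaw=np.arctan2(H[0,1]-H[1,0],H[0,0]+H[1,1])
    Rm=np.array([[np.cos(yaw),-np.sin(yaw)],[np.sin(yaw),np.cos(yaw)]])
    return c,yaw,np.linalg.norm(M@Rm.T+c-Q,axis=1)
E
python3 - <<'E'
from h import *
f=lambda x,y:(250+(x+.5)/4.7-.5,185+(y+.5)/4.7-.5)
# machine far side = +x(into machine); image left=+y
m=[onz("top",f(*p),.11) for p in[(243,82),(543,45),(557,160),(260,197)]]
c,y,e=fit(m,.065,.16);print("mach",c,np.degrees(y),e, [np.linalg.norm((m[i]-m[(i+1)%4])[:2]) for i in range(4)])
fr=c-.0325*np.array([np.cos(y),np.sin(y)]);print("front origin",fr)
h=[onz("top",f(*p),.072) for p in[(375,328),(630,383),(603,512),(348,460)]]
c2,y2,e2=fit(h,.07,.14);print("hood",c2,np.degrees(y2),e2,[np.linalg.norm((h[i]-h[(i+1)%4])[:2]) for i in range(4)])
Rm=np.array([[np.cos(y),np.sin(y)],[-np.sin(y),np.cos(y)]]);print("hood in mach",Rm@(c2-fr),np.degrees(y2-y))
b=onz("top",f(460,110),.13);print("button",Rm@(b[:2]-fr),b)
for n,p in(("jar",(100,160)),("beak",(672,100))):q=onz("top",f(*p),.072 if n=="jar" else 0.0);print(n,q,Rm@(q[:2]-fr))
# cross-check in scene view
C=lambda p,z:pix("scene",(*p,z))
print("scene hood top centre",C(c2,.072),"mach top centre",C(c,.11))
print([pix("scene",q) for q in h],[pix("scene",q) for q in m])
E
```

```text
mach [ 0.64134266 -0.11127429] 6.037265595154998 [0.00279583 0.00307037 0.00363973 0.00391109] [np.float64(0.15629786532931358), np.float64(0.06043651484326873), np.float64(0.15397369917624582), np.float64(0.0604898679734446)]
front origin [ 0.60902291 -0.11469249]
hood [ 0.48737219 -0.15489955] -13.080148114943468 [0.00143696 0.00138054 0.00189358 0.00183803] [np.float64(0.13728583672036387), np.float64(0.06922784530078135), np.float64(0.13635894117023523), np.float64(0.07078185533969733)]
hood in mach [-0.1252048  -0.02718941] -19.117413710098464
button [ 0.03116505 -0.02962266] [ 0.64313068 -0.14087306  0.13      ]
jar [0.62958718 0.04782094 0.072     ] [0.03754261 0.15944923]
beak [ 0.66745856 -0.26663862  0.        ] [ 0.04213057 -0.15724938]
scene hood top centre [318.8246646  300.91538045] mach top centre [348.42085655 244.39317512]
[array([311.25892005, 278.50095362]), array([357.94482634, 311.5989249 ]), array([327.82709841, 326.74488136]), array([281.92794918, 291.15735028])] [array([324.14929517, 229.59322071]), array([388.79441674, 248.35063462]), array([375.27662044, 260.92039886]), array([309.62451639, 240.69050904])]
```

```bash
cat >> h.py <<'E'
YM=np.radians(6.04);O=np.array([.609,-.1147])
RM=np.array([[np.cos(YM),-np.sin(YM)],[np.sin(YM),np.cos(YM)]])
m2w=lambda p:O+RM@np.array(p)
w2m=lambda p:RM.T@(np.array(p)[:2]-O)
E
python3 - <<'E'
from h import *
import station
f=lambda x,y:(250+(x+.5)/4.7-.5,185+(y+.5)/4.7-.5)
print([k for k in dir(station) if 'hold' in k.lower()], getattr(station,'hold_point_z',None), get_state().get('hold_point_z'))
for p in[(747,410),(777,520)]:
    q=onz("top",f(*p),.11);print("turq",q,w2m(q))
print("start",m2w((-.128,-.145)),"end",m2w((-.128,-.0795)))
E
```

```text
['hold_point_z'] 0.0188 None
turq [ 0.48865288 -0.28483412  0.11      ] [-0.13758101 -0.15652639]
turq [ 0.43226597 -0.29837363  0.11      ] [-0.19507957 -0.16405756]
start [ 0.49696787 -0.27236357] end [ 0.49007578 -0.20722718]
```

Call:
{"op": "apply_moves", "data": {"steps": [{"translation": [0.2,-0.2,0],"rotation": [0,0,-0.2]},{"translation": [0.4,-0.4,0],"rotation": [0,0,-0.4]},{"translation": [0.6,-0.6,0],"rotation": [0,0,-0.6]},{"translation": [0.7,-0.8,0],"rotation": [0,0,-0.8]},{"translation": [0.7,-1,0],"rotation": [0,0,-1]},{"translation": [0.7,-1,0],"rotation": [0,0,-1]},{"translation": [0.7,-1,0],"rotation": [0,0,-1]},{"translation": [0.7,-1,0],"rotation": [0,0,-1]},{"translation": [0.7,-1,0],"rotation": [0,0,-1]},{"translation": [0.7,-1,0],"rotation": [0,0,-1]}], "jaw": 0.6}}

```text
t: 0.93
eef_pos: [0.4592, 0.3613, 0.2265]
ee_rot: [3.141, 0.0, -0.96]
force: [-0.1, 0.8, -0.1]
width: 0.0265
gripper_force: 0.0
```

Call:
{"op": "apply_moves", "data": {"steps": [{"translation": [0.02,-0.16,0],"rotation": [0,0,-0.2]},{"translation": [0.04,-0.32,0],"rotation": [0,0,-0.4]},{"translation": [0.06,-0.48,0],"rotation": [0,0,-0.6]},{"translation": [0.08,-0.64,0],"rotation": [0,0,-0.8]},{"translation": [0.1,-0.8,0],"rotation": [0,0,-0.97]},{"translation": [0.12,-0.96,0],"rotation": [0,0,-0.97]},{"translation": [0.14,-1,0],"rotation": [0,0,-0.97]},{"translation": [0.145,-1,0],"rotation": [0,0,-0.97]},{"translation": [0.145,-1,0],"rotation": [0,0,-0.97]},{"translation": [0.145,-1,0],"rotation": [0,0,-0.97]}]}}

```text
t: 1.77
eef_pos: [0.4951, 0.1135, 0.2264]
ee_rot: [3.141, 0.0, -1.465]
force: [0.2, 1.1, -0.1]
width: 0.0176
gripper_force: 0.0
```

Call:
{"op": "apply_moves", "data": {"steps": [{"translation": [0,-0.16,0],"rotation": [0,0,0]},{"translation": [0,-0.32,0],"rotation": [0,0,0]},{"translation": [0,-0.48,0],"rotation": [0,0,0]},{"translation": [0,-0.64,0],"rotation": [0,0,0]},{"translation": [0,-0.8,0],"rotation": [0,0,0]},{"translation": [0,-0.96,0],"rotation": [0,0,0]},{"translation": [0,-1,0],"rotation": [0,0,0]},{"translation": [0,-1,0],"rotation": [0,0,0]},{"translation": [0,-1,0],"rotation": [0,0,0]},{"translation": [0,-1,0],"rotation": [0,0,0]}]}}

```text
t: 2.6
eef_pos: [0.4953, -0.1363, 0.2264]
ee_rot: [3.141, 0.0, -1.464]
force: [0.5, 0.5, 0.3]
width: 0.0175
gripper_force: 0.0
```

Call:
{"op": "apply_moves", "data": {"steps": [{"translation": [0,-0.12,0],"rotation": [0,0,0]},{"translation": [0,-0.24,0],"rotation": [0,0,0]},{"translation": [0,-0.36,0],"rotation": [0,0,0]},{"translation": [0,-0.478,0],"rotation": [0,0,0]},{"translation": [0,-0.478,0],"rotation": [0,0,0]},{"translation": [0,-0.478,-0.1],"rotation": [0,0,0]},{"translation": [0,-0.478,-0.2],"rotation": [0,0,0]},{"translation": [0,-0.478,-0.3],"rotation": [0,0,0]},{"translation": [0,-0.478,-0.4],"rotation": [0,0,0]},{"translation": [0,-0.478,-0.4],"rotation": [0,0,0]}]}}

```text
t: 3.43
eef_pos: [0.4926, -0.2545, 0.1219]
ee_rot: [3.135, 0.003, -1.464]
force: [-0.5, -1.2, 0.5]
width: 0.0173
gripper_force: 0.0
```

```bash
python3 - <<'E'
from h import *
a=grab_frame("scene")[230:430,250:510];b=grab_frame("top")[180:320,270:450]
cv2.imwrite("pics/c1.png",np.vstack([cv2.resize(a,(400,300)),cv2.resize(b,(400,300))]))
s=get_state();print(s["eef_pos"],s["ee_rot"],w2m(s["eef_pos"]),s["force"])
E
```

```text
[ 0.49532295 -0.25588821  0.12658316] [ 3.13992268e+00  4.81432456e-05 -1.46304939e+00] [-0.1279022  -0.12844302] [ 0.40589188 -0.75869031  0.08167018]
```

View pics/c1.png

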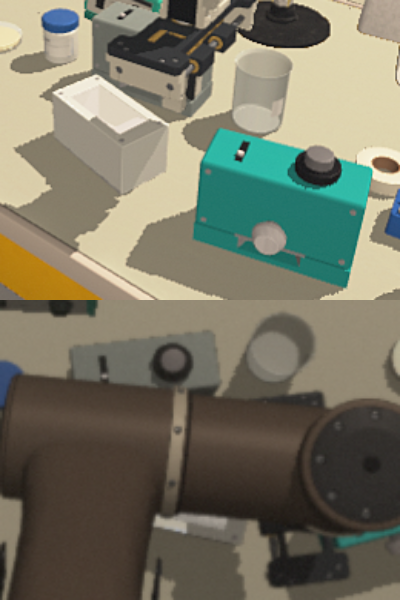

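```bash
python3 - <<'E'
from h import *
s=get_state();p=s["eef_pos"];print((pix("scene",p)-[250,230])/[.65,.6667],(pix("scene",(p[0],p[1],.06))-[250,230])/[.65,.6667])
E
```

```text
[182.87084927  96.34800191] [179.64633387 143.374064  ]
```

Call:
{"op": "apply_moves", "data": {"steps": [{"translation": [0,0,-0.05],"rotation": [0,0,0]},{"translation": [0,0,-0.1],"rotation": [0,0,0]},{"translation": [0,0,-0.15],"rotation": [0,0,0]},{"translation": [0,0,-0.2],"rotation": [0,0,0]},{"translation": [0,0,-0.24],"rotation": [0,0,0]},{"translation": [0,0,-0.27],"rotation": [0,0,0]},{"translation": [0,0,-0.27],"rotation": [0,0,0]},{"translation": [0,0,-0.27],"rotation": [0,0,0]},{"translation": [0,0,-0.27],"rotation": [0,0,0]},{"translation": [0,0,-0.27],"rotation": [0,0,0]}]}}

```text
t: 4.37
eef_pos: [0.4956, -0.2571, 0.0599]
ee_rot: [-3.14, -0.0, -1.465]
force: [0.4, -0.4, -0.9]
width: 0.0173
gripper_force: 0.0
```

```bash
python3 - <<'E'
from h import *
a=grab_frame("scene")[240:390,270:470]
cv2.imwrite("pics/c2.png",cv2.resize(a,(800,600),interpolation=cv2.INTER_CUBIC))
s=get_state();print(s["eef_pos"],s["ee_rot"],w2m(s["eef_pos"]),s["force"],(pix("scene",s["eef_pos"])-[270,240])*4)
E
```

```text
[ 0.49548963 -0.25715046  0.05980001] [-3.14044767e+00 -4.03803859e-04 -1.46515303e+00] [-0.12786926 -0.12971579] [ 0.26638789  0.20987926 -0.0758233 ] [389.68422094 343.66439775]
```

View pics/c2.png

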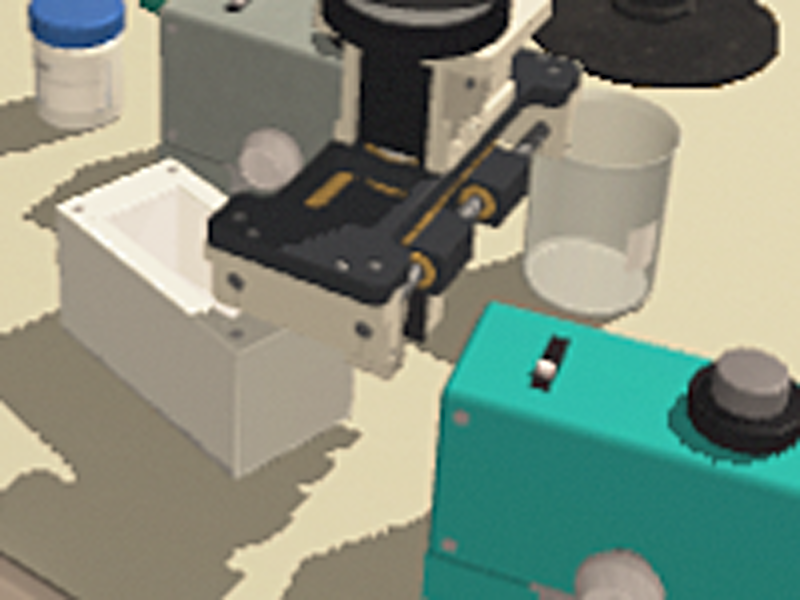

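The finger pair, at about (415,320) in the crop, hangs between the hood's side and the turquoise box, with the gripper body above the hood. Next I push in the machine's +y direction until the hood is flush against the fingers and square with the machine.

Call:
{"op": "apply_moves", "data": {"steps": [{"translation": [-0.003,0.03,-0.02],"rotation": [0,0,0]},{"translation": [-0.005,0.05,-0.02],"rotation": [0,0,0]},{"translation": [-0.007,0.07,-0.02],"rotation": [0,0,0]},{"translation": [-0.009,0.09,-0.02],"rotation": [0,0,0]},{"translation": [-0.011,0.11,-0.02],"rotation": [0,0,0]},{"translation": [-0.013,0.13,-0.02],"rotation": [0,0,0]},{"translation": [-0.015,0.15,-0.02],"rotation": [0,0,0]},{"translation": [-0.017,0.17,-0.02],"rotation": [0,0,0]},{"translation": [-0.019,0.185,-0.02],"rotation": [0,0,0]},{"translation": [-0.021,0.2,-0.02],"rotation": [0,0,0]}]}}

```text
t: 5.25
eef_pos: [0.4898, -0.2066, 0.0542]
ee_rot: [-3.141, -0.0, -1.465]
force: [-0.0, -2.8, -1.6]
width: 0.0171
gripper_force: 1.0
```

Call:
{"op": "apply_moves", "data": {"steps": [{"translation": [0,0,0],"rotation": [0,0,0]},{"translation": [0,0,0],"rotation": [0,0,0]},{"translation": [0.003,-0.03,0],"rotation": [0,0,0]},{"translation": [0.006,-0.06,0],"rotation": [0,0,0]},{"translation": [0.006,-0.06,0.1],"rotation": [0,0,0]},{"translation": [0.006,-0.06,0.2],"rotation": [0,0,0]},{"translation": [0.006,-0.06,0.3],"rotation": [0,0,0]},{"translation": [-0.1,-0.06,0.4],"rotation": [0,0,0]},{"translation": [-0.2,-0.06,0.5],"rotation": [0,0,0]},{"translation": [-0.3,-0.06,0.6],"rotation": [0,0,0]}]}}

```text
t: 6.08
eef_pos: [0.4136, -0.2227, 0.2049]
ee_rot: [3.141, 0.0, -1.466]
force: [1.6, -0.0, -0.0]
width: 0.0176
gripper_force: 0.0
```

```bash
python3 - <<'E'
from h import *
a=grab_frame("scene");b=grab_frame("top")
cv2.imwrite("pics/s3.png",a);cv2.imwrite("pics/t3.png",b)
cv2.imwrite("pics/c3.png",np.vstack([cv2.resize(a[240:390,270:470],(400,300),interpolation=cv2.INTER_CUBIC),cv2.resize(b[185:310,250:417],(400,300),interpolation=cv2.INTER_CUBIC)]))
s=get_state();print(s["eef_pos"],s["ee_rot"],w2m(s["eef_pos"]),s["force"])
E
```

```text
[ 0.41392184 -0.22328383  0.20845214] [-3.13504762e+00 -1.85320429e-03 -1.46621161e+00] [-0.20542071 -0.08745438] [ 1.07986312 -0.59313798  1.25643909]
```

View pics/c3.png

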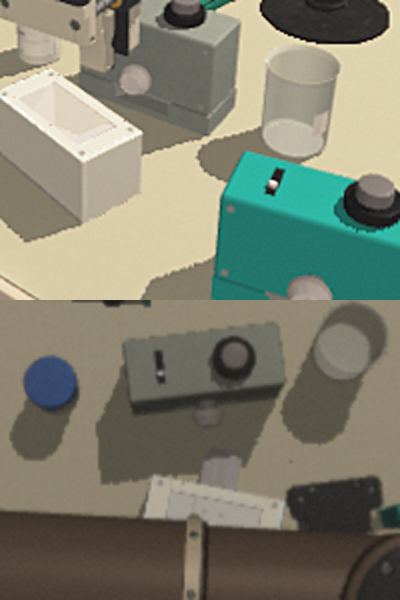

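```bash
python3 - <<'E'
from h import *
f=lambda x,y:(250+(x+.5)/2.395-.5,185+(y-300+.5)/2.4-.5)
L=w2m(onz("top",f(150,477),.072));Rr=w2m(onz("top",f(285,502),.072))
d=L-Rr;yaw=np.degrees(np.arctan2(-d[0],d[1]));print(L,Rr,np.linalg.norm(d),yaw)
n=np.array([d[1],-d[0]])/np.linalg.norm(d);c=(L+Rr)/2-.035*n;print("centre",c,"tip",c+.08*n)
g=lambda x,y:(270+(x+.5)/2-.5,240+(y+.5)/2-.5)
# scene: top corners: left(back,+y)(0,97) , back-right (82,152), front-right(140,127), front-left(55,70)
P=[w2m(onz("scene",g(*p),.072)) for p in[(55,70),(140,130),(82,152),(0,97)]]
c,y,e=fit(P,.07,.14);print("scene",c,np.degrees(y),e)
E
```

```text
[-0.07398362  0.06916133] [-0.11707879 -0.06575807] 0.14163487745595565 -17.714221622735835
centre [-0.12887172  0.01235107] tip [-0.05266484 -0.01199049]
scene [-0.12473104  0.0067498 ] -17.32453400567779 [0.00629251 0.00542163 0.01368388 0.01031476]
```

Call:
{"op": "apply_moves", "data": {"steps": [{"translation": [-0.01,0.08,0],"rotation": [0,0,-0.2]},{"translation": [-0.02,0.16,0],"rotation": [0,0,-0.4]},{"translation": [-0.03,0.24,0],"rotation": [0,0,-0.6]},{"translation": [-0.04,0.32,0],"rotation": [0,0,-0.8]},{"translation": [-0.052,0.385,0],"rotation": [0,0,-1]},{"translation": [-0.052,0.385,0],"rotation": [0,0,-1]},{"translation": [-0.052,0.385,0],"rotation": [0,0,-1]},{"translation": [-0.052,0.385,0],"rotation": [0,0,-1]},{"translation": [-0.052,0.385,0],"rotation": [0,0,-1]},{"translation": [-0.052,0.385,0],"rotation": [0,0,-1]}], "jaw": -1}}

```text
t: 7.02
eef_pos: [0.4018, -0.1264, 0.2039]
ee_rot: [3.141, -0.0, -1.989]
force: [0.5, 1.0, 0.0]
width: 0.0787
gripper_force: 0.0
```

Call:
{"op": "apply_moves", "data": {"steps": [{"translation": [0,0,0],"rotation": [0,0,-0.2]},{"translation": [0,0,0],"rotation": [0,0,-0.4]},{"translation": [0,0,0],"rotation": [0,0,-0.6]},{"translation": [0,0,0],"rotation": [0,0,-0.8]},{"translation": [0,0,0],"rotation": [0,0,-1]},{"translation": [0,0,0],"rotation": [0,0,-1]},{"translation": [0,0,0],"rotation": [0,0,-1]},{"translation": [0,0,0],"rotation": [0,0,-1]},{"translation": [0,0,0],"rotation": [0,0,-1]},{"translation": [0,0,0],"rotation": [0,0,-1]}]}}

```text
t: 7.85
eef_pos: [0.4017, -0.1259, 0.204]
ee_rot: [-3.142, -0.0, -2.511]
force: [-0.1, 0.6, -0.1]
width: 0.0878
gripper_force: 0.0
```

Call:
{"op": "apply_moves", "data": {"steps": [{"translation": [0,0,0],"rotation": [0,0,-0.2]},{"translation": [0,0,0],"rotation": [0,0,-0.4]},{"translation": [0,0,0],"rotation": [0,0,-0.6]},{"translation": [0,0,0],"rotation": [0,0,-0.8]},{"translation": [0,0,0],"rotation": [0,0,-1]},{"translation": [0,0,0],"rotation": [0,0,-1]},{"translation": [0,0,0],"rotation": [0,0,-1]},{"translation": [0,0,0],"rotation": [0,0,-1]},{"translation": [0,0,0],"rotation": [0,0,-1]},{"translation": [0,0,0],"rotation": [0,0,-1]}]}}

```text
t: 8.68
eef_pos: [0.4017, -0.1258, 0.204]
ee_rot: [-3.142, -0.0, -3.034]
force: [-0.2, -0.0, 0.2]
width: 0.0878
gripper_force: 0.0
```

```bash
python3 - <<'E'
from h import *
s=get_state();print(s["eef_pos"],np.degrees(s["ee_rot"]),w2m(s["eef_pos"]),s["width"],s["q"],s["t"])
E
```

```text
[ 0.40170608 -0.12581135  0.20404936] [-1.79998245e+02 -2.91786143e-03 -1.73853752e+02] [-0.20731233  0.01076237] 0.08779182151915894 [ 1.69602405e-01 -5.78626807e-02 -5.45727009e-01  3.10245230e-05
 -1.08298473e+00 -1.63314100e+00] 8.6833
```

Call:
{"op": "apply_moves", "data": {"steps": [{"translation": [0,0,-0.12],"rotation": [0,0,0]},{"translation": [0,0,-0.24],"rotation": [0,0,0]},{"translation": [0,0,-0.36],"rotation": [0,0,0]},{"translation": [0,0,-0.48],"rotation": [0,0,0]},{"translation": [0,0,-0.58],"rotation": [0,0,0]},{"translation": [0,0,-0.65],"rotation": [0,0,0]},{"translation": [0,0,-0.7],"rotation": [0,0,0]},{"translation": [0,0,-0.716],"rotation": [0,0,0]},{"translation": [0,0,-0.716],"rotation": [0,0,0]},{"translation": [0,0,-0.716],"rotation": [0,0,0]}]}}

```text
t: 9.52
eef_pos: [0.4021, -0.1258, 0.0254]
ee_rot: [-3.141, 0.0, -3.035]
force: [-0.9, -0.2, 0.3]
width: 0.0876
gripper_force: 0.0
```

Call:
{"op": "apply_moves", "data": {"steps": [{"translation": [0.02,0.002,0],"rotation": [0,0,0]},{"translation": [0.04,0.004,0],"rotation": [0,0,0]},{"translation": [0.06,0.006,0],"rotation": [0,0,0]},{"translation": [0.08,0.008,0],"rotation": [0,0,0]},{"translation": [0.1,0.01,0],"rotation": [0,0,0]},{"translation": [0.12,0.012,0],"rotation": [0,0,0]},{"translation": [0.14,0.014,0],"rotation": [0,0,0]},{"translation": [0.16,0.017,0],"rotation": [0,0,0]},{"translation": [0.18,0.019,0],"rotation": [0,0,0]},{"translation": [0.199,0.021,0],"rotation": [0,0,0]}]}}

```text
t: 10.35
eef_pos: [0.4521, -0.1205, 0.025]
ee_rot: [3.142, 0.0, -3.036]
force: [-2.4, -1.7, -0.6]
width: 0.0874
gripper_force: 0.8
```

```bash
python3 - <<'E'
from h import *
a=grab_frame("scene");b=grab_frame("top")
cv2.imwrite("pics/s4.png",a);cv2.imwrite("pics/t4.png",b)
cv2.imwrite("pics/c4.png",np.vstack([cv2.resize(a[240:390,250:450],(400,300),interpolation=cv2.INTER_CUBIC),cv2.resize(b[185:310,250:417],(400,300),interpolation=cv2.INTER_CUBIC)]))
s=get_state();print(s["eef_pos"],np.degrees(s["ee_rot"]),w2m(s["eef_pos"]),s["force"])
E
```

```text
[ 0.45293652 -0.12028457  0.02511882] [-1.79997766e+02  7.28857848e-02 -1.73928026e+02] [-0.15578475  0.01086786] [-0.58832604 -0.12193257 -0.21550675]
```

View pics/c4.png

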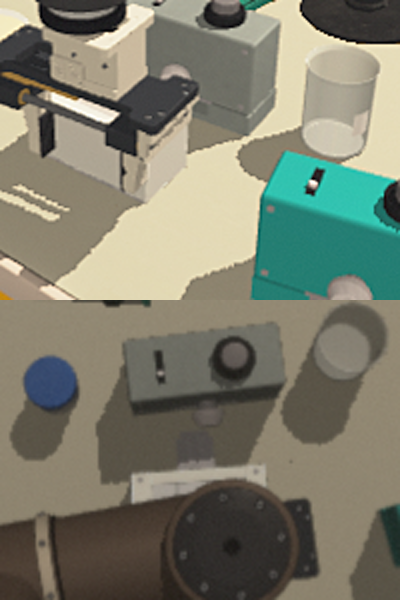

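```bash
python3 - <<'E'
from h import *
f=lambda x,y:(250+(x+.5)/2.395-.5,185+(y-300+.5)/2.4-.5)
def rep(l,r,z):
    L=w2m(onz("top",f(*l),z));r=w2m(onz("top",f(*r),z));d=L-r
    print(L,r,np.linalg.norm(d),np.degrees(np.arctan2(-d[0],d[1])),(L+r)/2)
rep((131,474),(266,465),.072);rep((131,403),(285,385),.11)
for p in((179,450),(214,450)):print(w2m(onz("top",f(*p),.018)))
# front edge line fit by gradient: bright hood vs darker bench
b=cv2.imread("pics/t4.png").astype(int).sum(2)
pts=[]
for u in [*range(309,324),*range(344,358)]:
    col=b[248:262,u];v=248+np.argmax(np.diff(col))+.5;pts.append((u,v))
pts=np.array(pts);W=np.array([w2m(onz("top",p,.072)) for p in pts]);k=np.polyfit(W[:,1],W[:,0],1);print("front edge slope yaw",-np.degrees(np.arctan(k[0])),k[1],np.std(W[:,0]-np.polyval(k,W[:,1])))
# machine front top edge
h=[]
for u in range(308,366):
    col=cv2.imread("pics/t4.png")[214:232,u].astype(int).sum(1) if 0 else b[214:232,u]
    h.append((u,214+np.argmin(np.diff(col))+.5))
W=np.array([w2m(onz("top",p,.11)) for p in h]);k=np.polyfit(W[:,1],W[:,0],1);print("mach yaw",-np.degrees(np.arctan(k[0])),k[1],np.std(W[:,0]-np.polyval(k,W[:,1])))
E
```

```text
[-0.06845143  0.08824251] [-0.07675352 -0.05131443] 0.13980366542094302 -3.4044510050037053 [-0.07260247  0.01846404]
[-0.00015963  0.07842621] [-0.00149939 -0.07805208] 0.15648402409526954 -0.4905528518810739 [-0.00082951  0.00018706]
[-0.04546677  0.03532445]
[-0.05020222 -0.00209218]
front edge slope yaw -3.555732171432652 -0.07331168539677957 0.0020404669666603268
mach yaw -1.9417116308925224 0.002163884578553728 0.004910737171220283
```

Call:
{"op": "apply_moves", "data": {"steps": [{"translation": [-0.05,-0.005,0],"rotation": [0,0,0]},{"translation": [-0.08,-0.008,0.05],"rotation": [0,0,0]},{"translation": [-0.08,-0.008,0.2],"rotation": [0,0,0]},{"translation": [-0.08,-0.008,0.35],"rotation": [0,0,0]},{"translation": [-0.08,-0.008,0.5],"rotation": [0,0,0.1]},{"translation": [-0.08,-0.008,0.6],"rotation": [0,0,0.3]},{"translation": [-0.08,-0.008,0.7],"rotation": [0,0,0.5]},{"translation": [-0.08,-0.008,0.7],"rotation": [0,0,0.7]},{"translation": [-0.08,-0.008,0.7],"rotation": [0,0,0.9]},{"translation": [-0.08,-0.008,0.7],"rotation": [0,0,1]}], "jaw": 0.6}}

```text
t: 11.28
eef_pos: [0.4322, -0.1223, 0.201]
ee_rot: [-3.14, 0.003, -2.506]
force: [-0.4, -0.4, -1.0]
width: 0.0267
gripper_force: 0.0
```

Call:
{"op": "apply_moves", "data": {"steps": [{"translation": [0.03,0.06,0],"rotation": [0,0,0.2]},{"translation": [0.06,0.12,0],"rotation": [0,0,0.4]},{"translation": [0.1,0.2,0],"rotation": [0,0,0.6]},{"translation": [0.14,0.28,0],"rotation": [0,0,0.8]},{"translation": [0.18,0.36,0],"rotation": [0,0,1]},{"translation": [0.23,0.456,0],"rotation": [0,0,1]},{"translation": [0.23,0.456,0],"rotation": [0,0,1]},{"translation": [0.23,0.456,0],"rotation": [0,0,1]},{"translation": [0.23,0.456,0],"rotation": [0,0,1]},{"translation": [0.23,0.456,0],"rotation": [0,0,1]}]}}

```text
t: 12.12
eef_pos: [0.4887, -0.0089, 0.2001]
ee_rot: [-3.142, 0.0, -1.989]
force: [0.6, 0.3, -1.1]
width: 0.0182
gripper_force: 0.0
```

Call:
{"op": "apply_moves", "data": {"steps": [{"translation": [0,0,0],"rotation": [0,0,0.2]},{"translation": [0,0,0],"rotation": [0,0,0.4]},{"translation": [0,0,0],"rotation": [0,0,0.6]},{"translation": [0,0,0],"rotation": [0,0,0.8]},{"translation": [0,0,0],"rotation": [0,0,1]},{"translation": [0,0,0],"rotation": [0,0,1]},{"translation": [0,0,0],"rotation": [0,0,1]},{"translation": [0,0,0],"rotation": [0,0,1]},{"translation": [0,0,0],"rotation": [0,0,1]},{"translation": [0,0,0],"rotation": [0,0,1]}]}}

```text
t: 12.95
eef_pos: [0.4889, -0.0087, 0.2001]
ee_rot: [-3.141, 0.0, -1.467]
force: [-0.1, 0.6, 0.6]
width: 0.0173
gripper_force: 0.0
```

```bash
python3 - <<'E'
from h import *
s=get_state();print(s["eef_pos"],np.degrees(s["ee_rot"]),w2m(s["eef_pos"]),s["width"])
b=grab_frame("top");cv2.imwrite("pics/t5.png",b)
E
```

```text
[ 0.4889451  -0.00866877  0.20009215] [-1.79993934e+02  1.90894117e-03 -8.40552675e+01] [-0.10823154  0.11807512] 0.017261017708147582
```

Call:
{"op": "apply_moves", "data": {"steps": [{"translation": [0,0,-0.12],"rotation": [0,0,0]},{"translation": [0,0,-0.24],"rotation": [0,0,0]},{"translation": [0,0,-0.36],"rotation": [0,0,0]},{"translation": [0,0,-0.48],"rotation": [0,0,0]},{"translation": [0,0,-0.58],"rotation": [0,0,0]},{"translation": [0,0,-0.62],"rotation": [0,0,0]},{"translation": [0,0,-0.62],"rotation": [0,0,0]},{"translation": [0,0,-0.62],"rotation": [0,0,0]},{"translation": [0.002,-0.02,-0.62],"rotation": [0,0,0]},{"translation": [0.004,-0.04,-0.62],"rotation": [0,0,0]}]}}

```text
t: 13.83
eef_pos: [0.491, -0.0184, 0.0463]
ee_rot: [-3.139, 0.0, -1.465]
force: [-0.3, 1.0, -0.5]
width: 0.0178
gripper_force: 0.0
```

Call:
{"op": "apply_moves", "data": {"steps": [{"translation": [0.002,-0.015,0],"rotation": [0,0,0]},{"translation": [0.003,-0.03,0],"rotation": [0,0,0]},{"translation": [0.005,-0.045,0],"rotation": [0,0,0]},{"translation": [0.006,-0.06,0],"rotation": [0,0,0]},{"translation": [0.008,-0.075,0],"rotation": [0,0,0]},{"translation": [0.01,-0.09,0],"rotation": [0,0,0]},{"translation": [0.011,-0.1,0],"rotation": [0,0,0]},{"translation": [0.012,-0.11,0],"rotation": [0,0,0]},{"translation": [0.012,-0.112,0],"rotation": [0,0,0]},{"translation": [0.012,-0.112,0],"rotation": [0,0,0]}]}}

```text
t: 14.67
eef_pos: [0.4933, -0.0468, 0.0451]
ee_rot: [-3.141, -0.0, -1.465]
force: [1.7, 1.6, 0.8]
width: 0.0174
gripper_force: 0.8
```

Call:
{"op": "apply_moves", "data": {"steps": [{"translation": [-0.003,0.03,0],"rotation": [0,0,0]},{"translation": [-0.006,0.06,0],"rotation": [0,0,0]},{"translation": [-0.006,0.06,0.1],"rotation": [0,0,0]},{"translation": [-0.006,0.06,0.25],"rotation": [0,0,0]},{"translation": [-0.006,0.06,0.4],"rotation": [0,0,0]},{"translation": [-0.006,0.06,0.55],"rotation": [0,0,0]},{"translation": [-0.1,-0.1,0.62],"rotation": [0,0,-0.2]},{"translation": [-0.2,-0.2,0.62],"rotation": [0,0,-0.4]},{"translation": [-0.3,-0.3,0.62],"rotation": [0,0,-0.6]},{"translation": [-0.35,-0.35,0.62],"rotation": [0,0,-0.8]}], "jaw": -1}}

```text
t: 15.5
eef_pos: [0.4022, -0.1352, 0.2]
ee_rot: [3.141, -0.0, -1.89]
force: [0.0, 0.0, -0.3]
width: 0.0786
gripper_force: 0.0
```

```bash
python3 - <<'E'
from h import *
b=grab_frame("top");a=grab_frame("scene")
cv2.imwrite("pics/t6.png",b);cv2.imwrite("pics/s6.png",a)
cv2.imwrite("pics/c6.png",np.vstack([cv2.resize(a[220:370,230:430],(400,300),interpolation=cv2.INTER_CUBIC),cv2.resize(b[185:310,250:417],(400,300),interpolation=cv2.INTER_CUBIC)]))
s=get_state();print(s["eef_pos"],np.degrees(s["ee_rot"]),w2m(s["eef_pos"]),s["width"])
E
```

```text
[ 0.40277989 -0.13510041  0.19997541] [ 1.79961836e+02 -5.12040782e-03 -1.08297069e+02] [-0.20722191  0.00141189] 0.08491690054648078
```

View pics/c6.png

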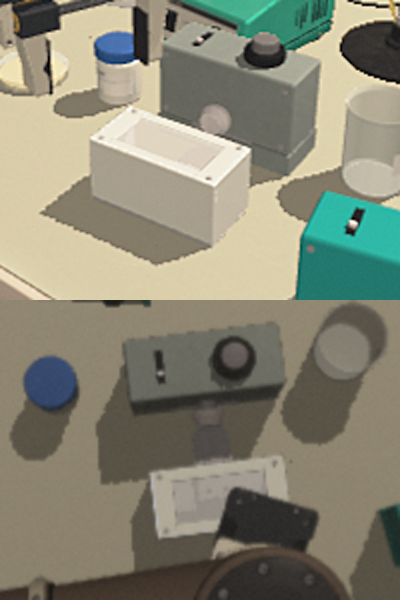

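```bash
python3 - <<'E'
from h import *
f=lambda x,y:(250+(x+.5)/2.395-.5,185+(y-300+.5)/2.4-.5)
def rep(l,r,z):
    L=w2m(onz("top",f(*l),z));r=w2m(onz("top",f(*r),z));d=L-r
    print(L,r,np.linalg.norm(d),np.degrees(np.arctan2(-d[0],d[1])),(L+r)/2)
rep((150,473),(283,457),.072);rep((131,403),(285,385),.11)
for p in((193,435),(229,435)):print(w2m(onz("top",f(*p),.018)))
E
```

```text
[-0.06988677  0.06865109] [-0.07076236 -0.06987882] 0.13853267423304347 -0.36214145032454576 [-0.07032456 -0.00061387]
[-0.00015963  0.07842621] [-0.00149939 -0.07805208] 0.15648402409526954 -0.4905528518810739 [-0.00082951  0.00018706]
[-0.03128604  0.01830722]
[-0.0361604  -0.02023031]
```

Call:
{"op": "apply_moves", "data": {"steps": [{"translation": [0.03,0.002,0],"rotation": [0,0,-0.2]},{"translation": [0.06,0.004,0],"rotation": [0,0,-0.4]},{"translation": [0.09,0.006,0],"rotation": [0,0,-0.6]},{"translation": [0.12,0.008,0],"rotation": [0,0,-0.8]},{"translation": [0.15,0.009,0],"rotation": [0,0,-1]},{"translation": [0.15,0.009,0],"rotation": [0,0,-1]},{"translation": [0.15,0.009,0],"rotation": [0,0,-1]},{"translation": [0.15,0.009,0],"rotation": [0,0,-1]},{"translation": [0.15,0.009,0],"rotation": [0,0,-1]},{"translation": [0.15,0.009,0],"rotation": [0,0,-1]}]}}

```text
t: 16.43
eef_pos: [0.4426, -0.1317, 0.2001]
ee_rot: [3.142, -0.0, -2.406]
force: [0.1, -0.0, -0.0]
width: 0.0875
gripper_force: 0.0
```

Call:
{"op": "apply_moves", "data": {"steps": [{"translation": [0,0,0],"rotation": [0,0,-0.2]},{"translation": [0,0,0],"rotation": [0,0,-0.4]},{"translation": [0,0,0],"rotation": [0,0,-0.6]},{"translation": [0,0,0],"rotation": [0,0,-0.8]},{"translation": [0,0,0],"rotation": [0,0,-1]},{"translation": [0,0,0],"rotation": [0,0,-1]},{"translation": [0,0,0],"rotation": [0,0,-1]},{"translation": [0,0,0],"rotation": [0,0,-1]},{"translation": [0,0,0],"rotation": [0,0,-1]},{"translation": [0,0,0],"rotation": [0,0,-1]}]}}

```text
t: 17.27
eef_pos: [0.4429, -0.1318, 0.2001]
ee_rot: [-3.142, 0.0, -2.93]
force: [-0.6, -1.0, -0.5]
width: 0.088
gripper_force: 0.0
```

Call:
{"op": "apply_moves", "data": {"steps": [{"translation": [0,0,-0.1],"rotation": [0,0,-0.198]},{"translation": [0,0,-0.2],"rotation": [0,0,-0.198]},{"translation": [0,0,-0.3],"rotation": [0,0,-0.198]},{"translation": [0,0,-0.42],"rotation": [0,0,-0.198]},{"translation": [0,0,-0.54],"rotation": [0,0,-0.198]},{"translation": [0,0,-0.64],"rotation": [0,0,-0.198]},{"translation": [0,0,-0.7],"rotation": [0,0,-0.198]},{"translation": [0,0,-0.7],"rotation": [0,0,-0.198]},{"translation": [0,0,-0.7],"rotation": [0,0,-0.198]},{"translation": [0,0,-0.7],"rotation": [0,0,-0.198]}]}}

```text
t: 18.1
eef_pos: [0.4438, -0.1318, 0.0259]
ee_rot: [-3.141, 0.001, -3.034]
force: [-0.4, 0.4, 0.2]
width: 0.0877
gripper_force: 0.0
```

```bash
python3 - <<'E'
from h import *
s=get_state();print(s["eef_pos"],np.degrees(s["ee_rot"]),w2m(s["eef_pos"]),s["width"],s["force"])
E
```

```text
[ 0.44378765 -0.13177794  0.02594198] [-1.79987007e+02  5.91682065e-02 -1.73845004e+02] [-0.16609219  0.00040096] 0.08765938815078156 [-0.44807583  0.39068617  0.18537125]
```

Call:
{"op": "apply_moves", "data": {"steps": [{"translation": [0.015,0.002,0],"rotation": [0,0,0]},{"translation": [0.03,0.003,0],"rotation": [0,0,0]},{"translation": [0.045,0.005,0],"rotation": [0,0,0]},{"translation": [0.06,0.006,0],"rotation": [0,0,0]},{"translation": [0.075,0.008,0],"rotation": [0,0,0]},{"translation": [0.09,0.01,0],"rotation": [0,0,0]},{"translation": [0.105,0.011,0],"rotation": [0,0,0]},{"translation": [0.12,0.013,0],"rotation": [0,0,0]},{"translation": [0.135,0.014,0],"rotation": [0,0,0]},{"translation": [0.15,0.016,0],"rotation": [0,0,0]}]}}

```text
t: 18.93
eef_pos: [0.4802, -0.1279, 0.0249]
ee_rot: [3.142, -0.001, -3.035]
force: [-3.7, -0.5, 1.0]
width: 0.0877
gripper_force: 1.7
```

Call:
{"op": "apply_moves", "data": {"steps": [{"translation": [0.011,0.001,0],"rotation": [0,0,0]},{"translation": [0.022,0.002,0],"rotation": [0,0,0]},{"translation": [0.033,0.003,0],"rotation": [0,0,0]},{"translation": [0.044,0.005,0],"rotation": [0,0,0]},{"translation": [0.055,0.006,0],"rotation": [0,0,0]},{"translation": [0.066,0.007,0],"rotation": [0,0,0]},{"translation": [0.077,0.008,0],"rotation": [0,0,0]},{"translation": [0.088,0.009,0],"rotation": [0,0,0]},{"translation": [0.099,0.01,0],"rotation": [0,0,0]},{"translation": [0.11,0.012,0],"rotation": [0,0,0]}]}}

```text
t: 19.77
eef_pos: [0.5082, -0.1248, 0.0251]
ee_rot: [3.142, -0.0, -3.035]
force: [-1.3, 0.7, -1.2]
width: 0.0879
gripper_force: 1.0
```

```bash
python3 - <<'E'
from h import *
b=grab_frame("top");a=grab_frame("scene")
cv2.imwrite("pics/t7.png",b)
cv2.imwrite("pics/c7.png",np.vstack([cv2.resize(a[220:370,230:430],(400,300),interpolation=cv2.INTER_CUBIC),cv2.resize(b[185:310,250:417],(400,300),interpolation=cv2.INTER_CUBIC)]))
s=get_state();print(s["eef_pos"],np.degrees(s["ee_rot"]),w2m(s["eef_pos"]),s["width"],s["force"])
E
```

```text
[ 0.50890352 -0.12469528  0.02519534] [-1.79991845e+02  5.74618953e-02 -1.73879668e+02] [-0.10059254  0.00059264] 0.08780899955077637 [-0.02901467 -0.0449905  -1.09186859]
```

View pics/c7.png

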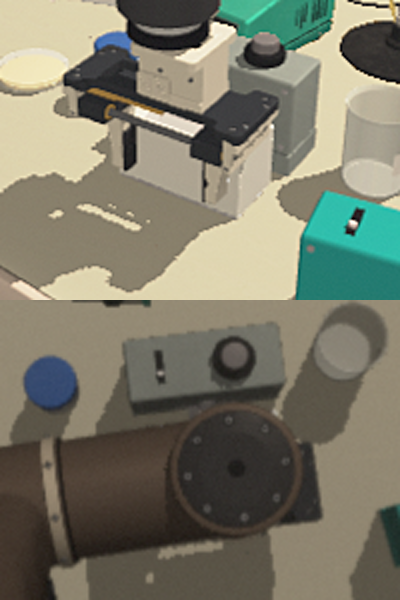

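Call:
{"op": "apply_moves", "data": {"steps": [{"translation": [0.005,0.0005,0],"rotation": [0,0,0]},{"translation": [0.01,0.001,0],"rotation": [0,0,0]},{"translation": [0.015,0.0015,0],"rotation": [0,0,0]},{"translation": [0.02,0.002,0],"rotation": [0,0,0]},{"translation": [0.025,0.0025,0],"rotation": [0,0,0]},{"translation": [0.03,0.003,0],"rotation": [0,0,0]},{"translation": [0.035,0.0035,0],"rotation": [0,0,0]},{"translation": [0.04,0.004,0],"rotation": [0,0,0]},{"translation": [0.045,0.005,0],"rotation": [0,0,0]},{"translation": [0.048,0.005,0],"rotation": [0,0,0]}]}}

```text
t: 20.7
eef_pos: [0.519, -0.1237, 0.025]
ee_rot: [3.142, -0.002, -3.035]
force: [-7.4, 0.0, 6.3]
width: 0.0878
gripper_force: 3.9
```

Call:
{"op": "apply_moves", "data": {"steps": [{"translation": [0.003,0.0003,0],"rotation": [0,0,0]},{"translation": [0.006,0.0006,0],"rotation": [0,0,0]},{"translation": [0.009,0.001,0],"rotation": [0,0,0]},{"translation": [0.012,0.001,0],"rotation": [0,0,0]},{"translation": [0.015,0.0015,0],"rotation": [0,0,0]},{"translation": [0.018,0.002,0],"rotation": [0,0,0]},{"translation": [0.021,0.002,0],"rotation": [0,0,0]},{"translation": [0.024,0.0025,0],"rotation": [0,0,0]},{"translation": [0.027,0.003,0],"rotation": [0,0,0]},{"translation": [0.028,0.003,0],"rotation": [0,0,0]}]}}

```text
t: 21.53
eef_pos: [0.5261, -0.123, 0.025]
ee_rot: [3.142, -0.002, -3.035]
force: [-7.0, -1.2, 5.4]
width: 0.0871
gripper_force: 3.6
```

```bash
python3 - <<'E'
from h import *
s=get_state();print(s["eef_pos"],w2m(s["eef_pos"]),s["force"],s["moment"])
E
```

```text
[ 0.52614163 -0.122984    0.02495887] [-0.08327006  0.00048057] [-7.00675547 -1.22244764  5.42348762] [-0.18753242  2.13528372  0.01794963]
```

Call:
{"op": "apply_moves", "data": {"steps": [{"translation": [-0.02,-0.002,0],"rotation": [0,0,0]},{"translation": [-0.02,-0.002,0],"rotation": [0,0,0]},{"translation": [-0.02,-0.002,-0.025],"rotation": [0,0,0]},{"translation": [-0.02,-0.002,-0.05],"rotation": [0,0,0]},{"translation": [-0.015,-0.0015,-0.05],"rotation": [0,0,0]},{"translation": [-0.01,-0.001,-0.05],"rotation": [0,0,0]},{"translation": [-0.005,-0.0005,-0.05],"rotation": [0,0,0]},{"translation": [0,0,-0.05],"rotation": [0,0,0]},{"translation": [0.004,0.0004,-0.05],"rotation": [0,0,0]},{"translation": [0.006,0.0006,-0.05],"rotation": [0,0,0]}]}}

```text
t: 22.37
eef_pos: [0.5264, -0.1229, 0.0123]
ee_rot: [3.141, -0.004, -3.035]
force: [-7.5, 0.9, 5.0]
width: 0.0879
gripper_force: 3.6
```

Call:
{"op": "apply_moves", "data": {"steps": [{"translation": [0.001,0,0],"rotation": [0,0,0]},{"translation": [0.002,0,0],"rotation": [0,0,0]},{"translation": [0.003,0,0],"rotation": [0,0,0]},{"translation": [0.004,0,0],"rotation": [0,0,0]},{"translation": [0.005,0.001,0],"rotation": [0,0,0]},{"translation": [0.006,0.001,0],"rotation": [0,0,0]},{"translation": [0.006,0.001,0],"rotation": [0,0,0]},{"translation": [0.007,0.001,0],"rotation": [0,0,0]},{"translation": [0.008,0.001,0],"rotation": [0,0,0]},{"translation": [0.008,0.001,0],"rotation": [0,0,0]}]}}

```text
t: 23.2
eef_pos: [0.5283, -0.1227, 0.0123]
ee_rot: [3.141, -0.004, -3.036]
force: [-7.3, -0.4, 4.5]
width: 0.0875
gripper_force: 3.4
```

Call:
{"op": "apply_moves", "data": {"steps": [{"translation": [0.001,0,0],"rotation": [0,0,0]},{"translation": [0.002,0,0],"rotation": [0,0,0]},{"translation": [0.003,0,0],"rotation": [0,0,0]},{"translation": [0.004,0,0],"rotation": [0,0,0]},{"translation": [0.005,0.001,0],"rotation": [0,0,0]},{"translation": [0.006,0.001,0],"rotation": [0,0,0]},{"translation": [0.006,0.001,0],"rotation": [0,0,0]},{"translation": [0.007,0.001,0],"rotation": [0,0,0]},{"translation": [0.008,0.001,0],"rotation": [0,0,0]},{"translation": [0.008,0.001,0],"rotation": [0,0,0]}]}}

```text
t: 24.03
eef_pos: [0.5282, -0.1227, 0.0122]
ee_rot: [3.141, -0.007, -3.036]
force: [-13.3, 0.7, 9.8]
width: 0.0877
gripper_force: 6.4
```

```bash
python3 - <<'E'
from h import *
s=get_state();print(s["eef_pos"],w2m(s["eef_pos"]),s["force"],s["moment"])
E
```

```text
[ 0.52823065 -0.12268597  0.01218523] [-0.08116127  0.00055714] [-13.28451555   0.70116871   9.75767775] [0.20609758 3.8806424  0.01602663]
```

Call:
{"op": "apply_moves", "data": {"steps": [{"translation": [0.002,0,0],"rotation": [0,0,0]},{"translation": [0.004,0,0],"rotation": [0,0,0]},{"translation": [0.006,0.001,0],"rotation": [0,0,0]},{"translation": [0.008,0.001,0],"rotation": [0,0,0]},{"translation": [0.01,0.001,0],"rotation": [0,0,0]},{"translation": [0.012,0.001,0],"rotation": [0,0,0]},{"translation": [0.012,0.001,0],"rotation": [0,0,0]},{"translation": [0.012,0.001,0],"rotation": [0,0,0]},{"translation": [0.012,0.001,0],"rotation": [0,0,0]},{"translation": [0.012,0.001,0],"rotation": [0,0,0]}]}}

```text
t: 24.87
eef_pos: [0.5281, -0.1227, 0.0117]
ee_rot: [3.141, -0.012, -3.038]
force: [-21.2, 2.2, 15.0]
width: 0.0875
gripper_force: 10.3
```

Call:
{"op": "apply_moves", "data": {"steps": [{"translation": [-0.02,-0.002,0],"rotation": [0,0,0]},{"translation": [-0.06,-0.006,0],"rotation": [0,0,0]},{"translation": [-0.12,-0.012,0.05],"rotation": [0,0,0]},{"translation": [-0.18,-0.02,0.2],"rotation": [0,0,0]},{"translation": [-0.25,-0.02,0.35],"rotation": [0,0,0]},{"translation": [-0.35,-0.02,0.5],"rotation": [0,0,0]},{"translation": [-0.45,-0.02,0.65],"rotation": [0,0,0]},{"translation": [-0.5,-0.02,0.75],"rotation": [0,0,0]},{"translation": [-0.5,-0.02,0.75],"rotation": [0,0,0]},{"translation": [-0.5,-0.02,0.75],"rotation": [0,0,0]}], "jaw": 1}}

```text
t: 25.7
eef_pos: [0.4112, -0.1267, 0.2025]
ee_rot: [3.141, 0.007, -3.035]
force: [-0.3, -0.1, -1.5]
width: 0.0267
gripper_force: 0.0
```

```bash
python3 - <<'E'
from h import *
b=grab_frame("top");a=grab_frame("scene")
cv2.imwrite("pics/t8.png",b);cv2.imwrite("pics/s8.png",a)
cv2.imwrite("pics/c8.png",np.vstack([cv2.resize(a[220:340,280:440],(400,300),interpolation=cv2.INTER_CUBIC),cv2.resize(b[185:285,290:423],(400,300),interpolation=cv2.INTER_CUBIC)]))
s=get_state();print(s["eef_pos"],w2m(s["eef_pos"]),s["force"])
E
```

```text
[ 0.41046271 -0.12675305  0.19991071] [-0.19870341  0.0089045 ] [-0.17384243 -0.02950895 -0.13324109]
```

View pics/c8.png

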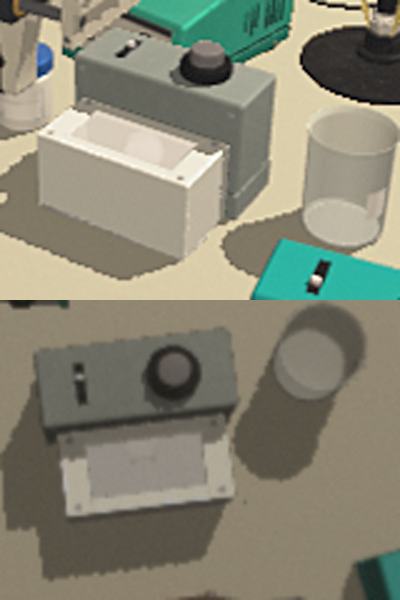

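The picture shows the hood's rim against the machine front and square to it, with its back corners at crop (67,515) and (232,497). The pointer, at (81,377), has moved back. I'll check the depth in numbers.

```bash
python3 - <<'E'
from h import *
f=lambda x,y:(290+(x+.5)/3.0075-.5,185+(y-300+.5)/3-.5)
l,r=[w2m(onz("top",f(*p),.072)) for p in((67,515),(233,497))]
d=l-r;print("back",l,r,np.linalg.norm(d),np.degrees(np.arctan2(-d[0],d[1])),(l+r)/2)
for n in("t3","t6","t8"):
    b=cv2.imread(f"pics/{n}.png");g=cv2.cvtColor(b,cv2.COLOR_BGR2GRAY)[203:223,313:321].astype(int)
    j=g.min(1).argmin();print(n,g[:,2:7].tolist() if n!="t3" else "")
    # pointer: bright row within dark slot columns
# hood back edge, sub-pixel: brightness max-diff columns
g=cv2.cvtColor(cv2.imread("pics/t8.png"),cv2.COLOR_BGR2GRAY).astype(int)
W=[]
for u in range(316,365):
    c=g[245:262,u];v=245+np.argmin(np.diff(c))+.5;W.append(w2m(onz("top",(u,v),.072)))
W=np.array(W);k=np.polyfit(W[:,1],W[:,0],1);print("back edge",-np.degrees(np.arctan(k[0])),k[1],np.std(W[:,0]-np.polyval(k,W[:,1])))
E
```

```text
back [-0.0686371   0.06948076] [-0.07104688 -0.0680065 ] 0.13750838533159213 -1.0041385257385478 [-0.06984199  0.00073713]
t3 
t6 [[106, 105, 107, 106, 105], [105, 108, 106, 105, 108], [98, 96, 99, 106, 107], [59, 50, 77, 103, 107], [43, 38, 59, 101, 107], [43, 38, 52, 102, 107], [44, 35, 52, 99, 106], [45, 36, 50, 100, 104], [49, 36, 47, 83, 102], [49, 37, 42, 73, 102], [61, 45, 52, 74, 104], [75, 90, 97, 87, 105], [102, 145, 144, 111, 106], [72, 97, 97, 75, 103], [66, 47, 43, 55, 100], [85, 47, 38, 50, 98], [96, 59, 60, 66, 91], [104, 89, 99, 98, 101], [104, 102, 103, 104, 103], [102, 104, 103, 104, 105]]
t8 [[106, 105, 107, 106, 105], [105, 105, 106, 106, 105], [98, 98, 98, 105, 106], [60, 53, 74, 103, 107], [40, 35, 60, 102, 107], [45, 44, 56, 101, 107], [76, 87, 80, 99, 106], [120, 145, 122, 103, 105], [90, 104, 95, 86, 102], [51, 47, 50, 75, 102], [57, 41, 42, 71, 102], [62, 40, 42, 71, 102], [70, 45, 41, 62, 103], [69, 42, 36, 55, 102], [74, 43, 35, 51, 100], [86, 48, 38, 53, 96], [98, 61, 62, 65, 89], [103, 88, 98, 99, 101], [103, 103, 105, 104, 103], [102, 105, 105, 104, 104]]
back edge -0.17125215528088344 -0.07008388656209305 0.0007133016358072786
```

The pointer moved 4.9 px, about 12 mm, and the hood's back edge is at x = -70.1 mm with under about 0.5° of yaw. The guard is home, so next is the reset button.

Call:
{"op": "apply_moves", "data": {"steps": [{"translation": [0.12,-0.007,0],"rotation": [0,0,0]},{"translation": [0.24,-0.014,0],"rotation": [0,0,0]},{"translation": [0.38,-0.02,0],"rotation": [0,0,0]},{"translation": [0.52,-0.03,0],"rotation": [0,0,0]},{"translation": [0.66,-0.04,0],"rotation": [0,0,0]},{"translation": [0.78,-0.05,0],"rotation": [0,0,0]},{"translation": [0.88,-0.055,0],"rotation": [0,0,0]},{"translation": [0.934,-0.057,0],"rotation": [0,0,0]},{"translation": [0.934,-0.057,0],"rotation": [0,0,0]},{"translation": [0.934,-0.057,0],"rotation": [0,0,0]}]}}

```text
t: 26.63
eef_pos: [0.6439, -0.1412, 0.1966]
ee_rot: [3.141, -0.005, -3.035]
force: [-0.7, 0.5, -0.4]
width: 0.0005
gripper_force: 0.0
```

Call:
{"op": "apply_moves", "data": {"steps": [{"translation": [0,0,-0.04],"rotation": [0,0,0]},{"translation": [0,0,-0.08],"rotation": [0,0,0]},{"translation": [0,0,-0.12],"rotation": [0,0,0]},{"translation": [0,0,-0.15],"rotation": [0,0,0]},{"translation": [0,0,-0.17],"rotation": [0,0,0]},{"translation": [0,0,-0.19],"rotation": [0,0,0]},{"translation": [0,0,-0.2],"rotation": [0,0,0]},{"translation": [0,0,-0.2],"rotation": [0,0,0]},{"translation": [0,0,-0.2],"rotation": [0,0,0]},{"translation": [0,0,-0.2],"rotation": [0,0,0]}]}}

```text
t: 27.47
eef_pos: [0.6443, -0.1412, 0.1506]
ee_rot: [-3.141, 0.001, -3.035]
force: [0.3, 0.2, 0.6]
width: 0.0002
gripper_force: 0.0
```

```bash
python3 - <<'E'
from h import *
s=get_state();print(s["eef_pos"],w2m(s["eef_pos"]),s["force"],s["width"])
# button height by triangulation: button centre in top0 and scene0 (bright cap)
o1,d1=ray("top",(250+460/4.7,185+109/4.7))
g=cv2.imread("pics/s8.png")[:, :];u=(280+208/2.5,220+49/2.5)  # cap centre in c8 crop
o2,d2=ray("scene",u)
A=np.stack([d1,-d2],1);t=np.linalg.lstsq(A,o2-o1,rcond=None)[0];print(o1+d1*t[0],o2+d2*t[1])
E
```

```text
[ 0.64427101 -0.1411887   0.15058165] [ 0.03228799 -0.03005297] [0.25667675 0.15400339 0.55121623] 0.00022948609513887715
[ 0.6425685  -0.1417676   0.13067096] [ 0.6446978  -0.14466775  0.13115635]
```

Call:
{"op": "apply_moves", "data": {"steps": [{"translation": [0,0,-0.02],"rotation": [0,0,0]},{"translation": [0,0,-0.04],"rotation": [0,0,0]},{"translation": [0,0,-0.06],"rotation": [0,0,0]},{"translation": [0,0,-0.07],"rotation": [0,0,0]},{"translation": [0,0,-0.08],"rotation": [0,0,0]},{"translation": [0,0,-0.09],"rotation": [0,0,0]},{"translation": [0,0,-0.095],"rotation": [0,0,0]},{"translation": [0,0,-0.095],"rotation": [0,0,0]},{"translation": [0,0,-0.095],"rotation": [0,0,0]},{"translation": [0,0,-0.095],"rotation": [0,0,0]}]}}

```text
t: 28.3
eef_pos: [0.6439, -0.1411, 0.1266]
ee_rot: [3.142, 0.0, -3.035]
force: [-2.8, 0.9, 4.5]
width: 0.0004
gripper_force: 2.3
```

Call:
{"op": "apply_moves", "data": {"steps": [{"translation": [0,0,-0.003],"rotation": [0,0,0]},{"translation": [0,0,-0.006],"rotation": [0,0,0]},{"translation": [0,0,-0.009],"rotation": [0,0,0]},{"translation": [0,0,-0.012],"rotation": [0,0,0]},{"translation": [0,0,-0.012],"rotation": [0,0,0]},{"translation": [0,0,-0.012],"rotation": [0,0,0]},{"translation": [0,0,-0.012],"rotation": [0,0,0]},{"translation": [0,0,-0.012],"rotation": [0,0,0]},{"translation": [0,0,-0.012],"rotation": [0,0,0]},{"translation": [0,0,-0.012],"rotation": [0,0,0]}]}}

```text
t: 29.13
eef_pos: [0.644, -0.1412, 0.126]
ee_rot: [-3.141, 0.001, -3.034]
force: [-8.6, 5.2, 19.8]
width: 0.0007
gripper_force: 9.9
```

Call:
{"op": "apply_moves", "data": {"steps": [{"translation": [0,0,0.02],"rotation": [0,0,0]},{"translation": [0,0,0.06],"rotation": [0,0,0]},{"translation": [0,0,0.12],"rotation": [0,0,0]},{"translation": [0,0,0.2],"rotation": [0,0,0]},{"translation": [0,0,0.3],"rotation": [0,0,0]},{"translation": [-0.12,0,0.34],"rotation": [0,0,0]},{"translation": [-0.25,0,0.34],"rotation": [0,0,0]},{"translation": [-0.4,0,0.34],"rotation": [0,0,0]},{"translation": [-0.55,0,0.34],"rotation": [0,0,0]},{"translation": [-0.7,0,0.34],"rotation": [0,0,0]}]}}

```text
t: 29.97
eef_pos: [0.4672, -0.1413, 0.208]
ee_rot: [3.141, -0.0, -3.035]
force: [0.3, -0.1, 0.9]
width: 0.0004
gripper_force: 0.0
```

Call:
{"op": "apply_moves", "data": {"steps": [{"translation": [-0.1,0,0],"rotation": [0,0,0]},{"translation": [-0.2,0,0],"rotation": [0,0,0]},{"translation": [-0.2,0,0],"rotation": [0,0,0]},{"translation": [-0.2,0,0],"rotation": [0,0,0]},{"translation": [-0.2,0,0],"rotation": [0,0,0]},{"translation": [-0.2,0,0],"rotation": [0,0,0]},{"translation": [-0.2,0,0],"rotation": [0,0,0]},{"translation": [-0.2,0,0],"rotation": [0,0,0]},{"translation": [-0.2,0,0],"rotation": [0,0,0]},{"translation": [-0.2,0,0],"rotation": [0,0,0]}]}}

```text
t: 30.8
eef_pos: [0.4191, -0.1411, 0.208]
ee_rot: [3.142, -0.001, -3.035]
force: [0.3, 0.9, 0.2]
width: 0.0006
gripper_force: 0.0
```

```bash
python3 - <<'E'
from h import *
b=grab_frame("top");s=grab_frame("scene")
for n,c,r in(("t8.png",b,(190,262,295,375)),("t8.png",b,(185,235,375,420)),("top0.png",b,(200,255,210,290)),("s8.png",s,(230,330,290,400))):
    d=cv2.absdiff(cv2.imread("pics/"+n),c)[r[0]:r[1],r[2]:r[3]].max(2);ys,xs=np.where(d>40);print(n,r,len(xs),(xs.mean()+r[2],ys.mean()+r[0]) if len(xs) else "")
print(get_state()["eef_pos"],get_state()["force"])
E
```

```text
t8.png (190, 262, 295, 375) 0 
t8.png (185, 235, 375, 420) 0 
top0.png (200, 255, 210, 290) 0 
s8.png (230, 330, 290, 400) 161 (np.float64(304.18633540372673), np.float64(237.24223602484471))
[ 0.4190451  -0.14115253  0.20812049] [0.34752088 0.05926373 0.5569838 ]
```

```bash
python3 -c "
from station import *
print(job_done())"
```

```text
the job is handed in; nothing more can be done
None
```

The guard hood is home in the interlock slot with its rim flush on the machine, the reset button was then pressed to its stop and let go, the jar, beaker and petri dish show no movement in the camera images, and the job is handed in at about 31 s.

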